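Set the slicing fence against its red stop and clamp it

ROBOT

A 6-joint arm with a two-finger parallel gripper is mounted at the origin on a cart in front of the work surface, level with it; the furniture and walls round the work are solid. World frame = base frame: x ahead of the robot, y to its left, z up, the work surface at z = 0. Lengths are in m, angles in rad, forces in N, time in s.
With the tool pointing down it reaches from about 0.275 to 0.775 m from the base axis. Payload 14.6 kg.
Tool frame: the origin (TCP) lies midway between the tips of the shut fingers; the grasp point (between the pads) lies grip_point_offset behind it (grip_point_offset is the distance from the TCP to the grasp point, in m); z points along the fingers, y is the line along which they close (so a half turn about z gives the same grasp; the last joint's range is limited). The gripper opens to 85 mm and grips with 20 to 120 N. Pads are 22 mm wide; open, the fingers measure 114 mm over their backs; the gripper's body (76 mm by 85 mm) begins 54 mm behind the grasp point. The pads swing forward as they close: fully open they stand 13 mm farther back than shut.
Start: joints at [-0.155, 0.263, -0.048, 1.259, 0, 1.415], TCP at [0.525, -0, 0.231] pointing down, gripper open.
Joint ranges: [-2.65, 2.65], [-0.89, 1.7], [-1.18, 1.37], [-2.13, 2.11], [-1.35, 1.29], [-3.14, 3.14]. Speed limits (rad/s): [1.89, 1.89, 2.57, 2.79, 3.14, 3.14].

INTERFACE

Orientations are given as a rotation vector (axis times angle).
In Python, from station import get_obs, snapshot, calibration, close_job, grip_point_offset gives the robot as it stands. The module is installed in compiled form; this text tells all that it offers.
- The arm moves only by the tool apply_moves, never from a script. Its argument "rows" is a list of rows, each an object with "slide": the shift along the tool's x, y, z in cm, a list of three; "turn": the turn about the tool's z in degrees; "claw": the closure in counts, from 0 (fully open) to 255 (shut). A call has 1 to 5 rows; each row is the pose to reach, as a shift and turn from the pose commanded when the call began, along the tool's axes at that moment; what a row does not reach only later rows make up. A row lasts 1/12 s, in which the tool goes at most 41.7 mm and 7.16 degrees, less where a joint would pass 70% of its speed; a pose out of reach is approached as far as the arm can. A call with a gripper value outside its range is refused whole. The fingers move at their own pace and stop on an object; "force" is the grip in N (left out, the last holds). Time passes only in rows, so rows that repeat a pose let the fingers close. It gives the time, the measured TCP pose, the force, the opening and the grip force at its end, in the units of the state.
- get_obs(): the state, without advancing time (a new reading comes with each control period).
- snapshot(name): name is "scene" or "side" or "wrist"; returns (picture, depth): 480x640x3 uint8, red, green, blue; 480x640 float32, m along the optical axis (not along the pixel's ray), 0 where there is no reading.
- calibration(name): a dict with "fx", "fy", "cx", "cy" (pixels), "k1" (the pictures are not rectified: a ray, as slopes to the right and down, at radius r is drawn at 1 + k1 r^2 times it, then the intrinsics apply), "R" (3x3) and "t" (3): a world point X has camera coordinates R X + t. Camera axes: x right, y down, z forward; pixel columns grow to the right and rows downward; lengths in m; the calibration is good to about 2 mm. A picture is of the moment at which its call begins: read the wrist's pose just before it. calibration takes no time and is no camera call; for the wrist camera it gives the pose at the moment of the call.
- close_job(): hands the job in; it is judged then, once.
The state is a dict: "clock": time; "joint_positions": joint angles; "joint_velocities": joint speeds; "effort": joint torques, N m; "eef_pos": TCP position; "ee_rot": TCP orientation; "force": force on the tool from outside, world axes, zero at the start; "wrist_torque": the same for the moment, N m; "grip_width": finger opening in m; "finger_force": force on a finger pad.
Only numpy, scipy, OpenCV 4.12 (cv2) and the standard library are available. Lean on these libraries where they do the work, as an engineer would, in place of code of your own. Each camera call takes 0.05 s, during which the arm holds its last target. There are 200 camera calls.

TASK

Set the slice thickness on the wooden slicing board: slide the metal fence along its slots towards the red pin until it bears gently against the pin's springy red tip, without shoving hard, then turn the black clamp knob clockwise until it is fully tight, leaving the fence still resting against the red tip. Move the fence itself and keep your hands off the stop and its pin, and do not disturb the food and jars around the board.

Things in the scene. Friction and masses are not known exactly. Their poses are not given: they have to be found in the camera images.
- slicing_board: pale wooden board fixed to the worktop, 260 x 190 x 16 mm. Its origin is on the worktop (the board's top is 16 mm above it). Its x axis is the direction in which the fence slides towards the stop, y is to the left of that, z up. The board reaches from x = -155 to +105 mm of its own frame.
- fence: aluminium fence, slides along the board's x (60 mm travel, axes as the board's) against a steady friction of about 6 N and stays where left. Upright wall 10 mm thick (x), 150 mm wide (y), top 71 mm above the worktop; a slotted foot 5 mm thick runs 145 mm back (-x) round the knob's stud. Origin: under the wall's middle, on the board's top. Starts 0 to 15 mm ahead of the board's origin.
- fence_grip (a point): point in the middle of the fence's wall, halfway along it, 54 mm above the worktop (17 mm under the wall's top edge), where it can be pinched across its 10 mm thickness or pushed.
- stop_block: aluminium stop block, 28 x 34 x 42 mm, fixed on the board 88 mm along x and 55 mm along y from the board's origin; origin in the middle of its underside. A red pin 10 mm thick points from it to -x and ends in a red spring-loaded tip 16 mm across. The pin was set by hand and its length is not measured: its tip must be felt or seen.
- pin_hole (a point): where the red pin leaves the block: on the pin's axis, 28 mm above the board's top, in the block's front face. The tip stands 19 to 43 mm from here towards the fence (-x). It yields 1 mm for each 5 N, 5 mm at most; a push of 4 to 10 N is right, over 15 N is shoving. When the fence is let go, the spring may push it back until about 6 N or less remain.
- knob_grip (a point): point on the axis of the black clamp knob, about 57 mm above the worktop, 75 mm behind the fence's zero position. The knob's grip is an upright bar 46 mm long, 12 mm thick, from 33 to 67 mm above the worktop; the point's x axis runs along the bar's length.
- clamp_knob (a joint): angle of the clamp knob in rad; it grows as the knob is turned clockwise seen from above. It starts loose at 0 to 0.4 with the bar along the board's x axis at 0; its washer meets the fence's foot at about 0.85 and it comes to a dead stop, fully tight, at 1.3. Resists with about 0.1 N m and stays where it is left.
- lemon: yellow lemon, 78 x 55 x 56 mm, a bystander
- fish_tin: flat gold round tin, 86 mm across, 40 mm tall, a bystander
- yoghurt_cup: white tub with red fruit on it, 72 x 71 x 71 mm, a bystander
- coffee_jar: clear round jar with a grey lid, 64 mm across, 110 mm tall, a bystander
- spice_jar: small clear spice jar with a red cap, 45 mm across, 106 mm tall, a bystander

How it is judged:
By the outcome, as a careful person would: the job done as asked, in the order asked, and still so for the second after the job is handed in, with the robot touching nothing.
It also fails if it takes over 64 s, if anything falls off the work surface, if the arm or the gripper's body presses on something with over 40 N, if the wrist force passes 120 N, or if a joint passes its speed limit or range.

## Working session

There is one attempt and no reset: what is moved stays moved. The work goes in short steps, Python scripts to look and compute and a tool call to move; the robot and the scene stay as the last step left them, time stands still between calls to the robot, and variables do not carry over. Pictures are saved under pics/ and viewed, at most 10 in all, crops included, and the job is handed in when it is done.

Besides the shell and the picture viewer there is one more tool, called after "Request:" as name(argument=value, ...), one argument or row to a line, values as JSON. apply_moves: Moves the arm, as the interface text tells. Its arguments: {"type":"object","properties":{"rows":{"type":"array"},"force":{"type":"number"}},"required":["rows"]}

```bash
mkdir -p pics
cat > h.py <<'E'
import numpy as np, cv2
from station import *
def save(n,f):
    p,d=snapshot(n); np.savez('pics/'+f+'.npz',p=p,d=d,**{k:np.array(v) for k,v in calibration(n).items()}); cv2.imwrite('pics/'+f+'.png',p[:,:,::-1]); return p,d
def cloud(f):
    z=np.load('pics/'+f+'.npz'); d=z['d']; h,w=d.shape
    K=np.array([[z['fx'],0,z['cx']],[0,z['fy'],z['cy']],[0,0,1.]])
    u,v=np.meshgrid(np.arange(w),np.arange(h)); pts=np.stack([u,v],-1).reshape(-1,1,2).astype(float)
    n=cv2.undistortPoints(pts,K,np.array([float(z['k1']),0,0,0])).reshape(h,w,2)
    c=np.dstack([n*d[...,None],d]); X=(c-z['t'])@z['R']
    X[d==0]=np.nan
    return z['p'],X
E
python3 - <<'E'
from h import *
o=get_obs()
print({k:np.round(v,4) for k,v in o.items()},grip_point_offset)
a=save('scene','a')[0]; b=save('side','b')[0]; c=save('wrist','c')[0]
for n in('scene','side','wrist'): C=calibration(n);print(n,-np.array(C['R']).T@C['t'],np.round(C['R'],2).tolist())
E
```

```text
{'clock': np.float64(0.0), 'joint_positions': array([-0.1553,  0.2635, -0.0489,  1.2594, -0.    ,  1.4155]), 'joint_velocities': array([-0.0007, -0.0004,  0.0012,  0.0005, -0.0008, -0.0007]), 'effort': array([ 6.00000e-04, -6.37613e+01,  3.84567e+01,  1.38000e-02,
        0.00000e+00, -1.00000e-04]), 'eef_pos': array([0.5247, 0.    , 0.2308]), 'ee_rot': array([-2.2209e+00, -2.2209e+00,  1.0000e-03]), 'force': array([ 0.4415,  0.1863, -0.3726]), 'wrist_torque': array([-0.0508, -0.0222, -0.0129]), 'finger_force': np.float64(0.0), 'grip_width': np.float64(0.0857)} 0.0187
scene [-0.3021848  -0.59096948  0.69864792] [[0.52, -0.85, 0.0], [-0.46, -0.28, -0.84], [0.72, 0.44, -0.54]]
side [ 0.12821933 -0.90199353  0.45306575] [[0.91, -0.41, 0.0], [-0.16, -0.37, -0.92], [0.38, 0.83, -0.4]]
wrist [0.5250122  0.07265304 0.37315006] [[1.0, 0.0, -0.0], [0.0, -0.96, 0.29], [-0.0, -0.29, -0.96]]
```

View pics/a.png

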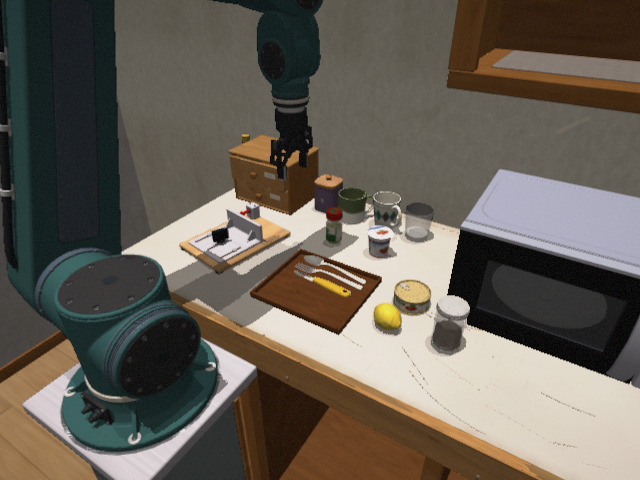

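View pics/c.png

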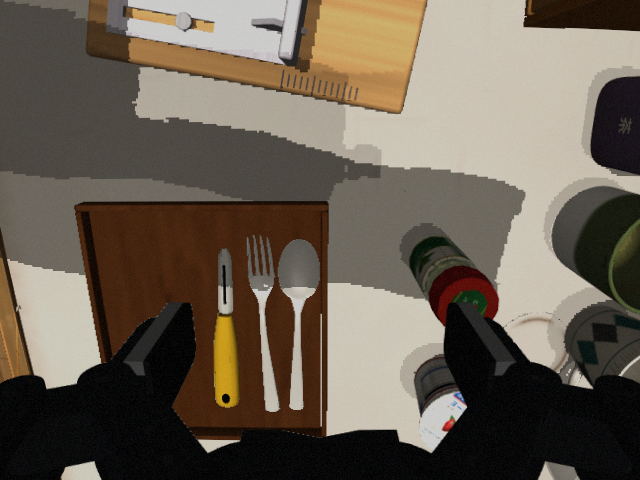

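View pics/b.png

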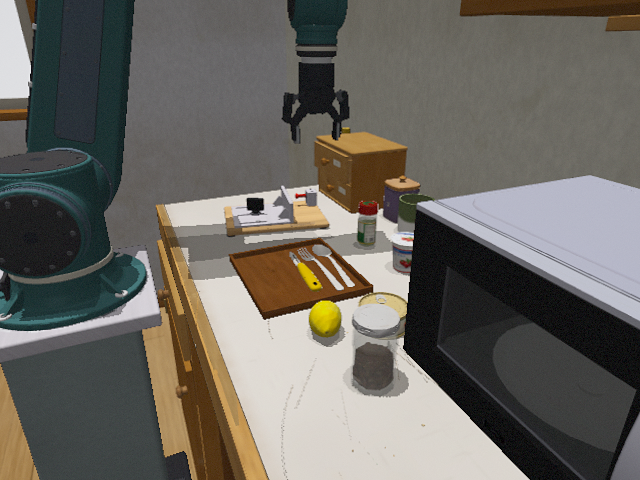

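The scene view shows the board at the far left (px ~235,240), with the knob at (220,235) and the red tip at (245,212). In the wrist view the board is at the top edge (fence wall ~(293,30)). In the side view the knob is at (255,205) and the red pin at (300,195).

Run:
```python
from h import *
for f,(u0,u1,v0,v1) in (('a',(175,295,190,275)),('b',(215,335,180,240))):
    p,X=cloud(f); p=p.astype(int)
    roi=np.zeros(p.shape[:2],bool); roi[v0:v1,u0:u1]=1
    R,G,B=p[...,0],p[...,1],p[...,2]
    m={'red':roi&(R>120)&(G<70)&(B<70),'black':roi&(p.max(-1)<45)&(X[...,2]>.03)&(X[...,2]<.08),'board':roi&(R-B>50)&(G>80)&(abs(X[...,2]-.016)<.006)}
    m['top']=roi&(abs(X[...,2]-.071)<.004)&(p.max(-1)>70)
    for k,q in m.items():
        Y=X[q]; 
        if len(Y): print(f,k,len(Y),np.nanmedian(Y,0).round(3),np.nanmin(Y,0).round(3),np.nanmax(Y,0).round(3))
    q=cv2.morphologyEx(m['board'].astype(np.uint8),cv2.MORPH_OPEN,np.ones((2,2)))>0
    print(cv2.minAreaRect((X[q][:,:2]*1000).astype(np.float32)))
```

```text
a red 13 [0.57  0.219 0.047] [0.555 0.217 0.045] [0.588 0.222 0.05 ]
a black 179 [0.426 0.187 0.051] [0.406 0.175 0.03 ] [0.581 0.212 0.068]
a board 1065 [0.487 0.127 0.015] [0.341 0.066 0.01 ] [0.692 0.351 0.019]
a top 156 [0.517 0.175 0.07 ] [0.495 0.1   0.067] [0.695 0.247 0.075]
((476.48095703125, 175.42892456054688), (174.04151916503906, 270.70184326171875), 74.5876693725586)
b red 17 [0.571 0.215 0.045] [0.557 0.211 0.043] [0.586 0.223 0.047]
b black 191 [0.429 0.185 0.049] [0.411 0.171 0.03 ] [0.449 0.198 0.065]
b board 1052 [0.539 0.123 0.013] [0.341 0.064 0.01 ] [0.689 0.291 0.018]
b top 63 [0.513 0.163 0.068] [0.496 0.098 0.067] [0.527 0.247 0.07 ]
((484.72418212890625, 164.23074340820312), (175.01817321777344, 255.132080078125), 74.42584228515625)
```

Request:
apply_moves(
  rows=[
    {"slide": [4,-0.6,0],"turn": 3,"claw": 0},
    {"slide": [8,-1.2,0],"turn": 6,"claw": 0},
    {"slide": [12,-1.8,0],"turn": 9,"claw": 0},
    {"slide": [16,-2.4,0],"turn": 12,"claw": 0},
    {"slide": [19,-3,0],"turn": 13,"claw": 0},
  ],
)

```text
clock: 0.57
eef_pos: [0.4942, 0.1925, 0.2312]
ee_rot: [-2.461, -1.952, 0.0]
force: [0.6, -1.1, -0.1]
grip_width: 0.085
finger_force: 0.0
```

Request:
apply_moves(
  rows=[
    {"slide": [0,0,0],"turn": 0,"claw": 0},
    {"slide": [0,0,0],"turn": 0,"claw": 0},
    {"slide": [0,0,0],"turn": 0,"claw": 0},
  ],
)

```text
clock: 0.82
eef_pos: [0.495, 0.1897, 0.2311]
ee_rot: [2.458, 1.957, -0.001]
force: [-0.2, -0.5, -0.6]
grip_width: 0.0853
finger_force: 0.0
```

Run:
```python
from h import *
save('wrist','d')
```

```text
(no output)
```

View pics/d.png

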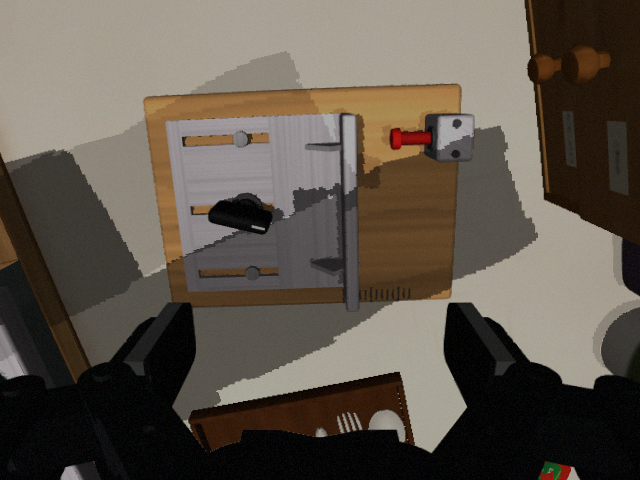

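The whole board is in view: fence wall at u≈350 (v 115–310), red tip at (395,138), stop at (450,138), knob bar at (240,216), about 15° turned.

```bash
cat > m.py <<'E'
from h import *
import sys
def measure(f,box=(150,490,80,320)):
    p,X=cloud(f); p=p.astype(int); roi=np.zeros(p.shape[:2],bool); u0,u1,v0,v1=box; roi[v0:v1,u0:u1]=1
    R,G,B=p[...,0],p[...,1],p[...,2]; Z=X[...,2]
    red=roi&(R>90)&(G<60)&(B<60)
    blk=roi&(p.max(-1)<50)&(Z>.055)&(Z<.075)
    top=roi&(Z>.066)&(Z<.077)&(p.max(-1)>50)
    stop=roi&(abs(Z-.058)<.005)&(p.max(-1)>50)&(R-B<40)&~red
    board=roi&(abs(Z-.016)<.004)&(R-B>40)
    for n,q in dict(red=red,blk=blk,top=top,stop=stop,board=board).items():
        k,l,s,c=cv2.connectedComponentsWithStats(q.astype(np.uint8)); 
        if n!='board' and k>1: q=l==1+np.argmax(s[1:,4])
        Y=X[q]
        if len(Y)<5: print(n,'none');continue
        r=cv2.minAreaRect((Y[:,:2]*1000).astype(np.float32)); ev=np.linalg.svd(Y[:,:2]-Y[:,:2].mean(0),full_matrices=False)[2][0]
        print(n,len(Y),'mean',Y.mean(0).round(4),'rect',np.round(r[0],1),np.round(r[1],1),round(r[2],1),'pca',round(np.degrees(np.arctan(ev[1]/ev[0])),1))
if __name__=='__main__': measure(sys.argv[1])
E
python3 m.py d
```

```text
Traceback (most recent call last):
  File "m.py", line 18, in <module>
    if __name__=='__main__': measure(sys.argv[1])
                             ~~~~~~~^^^^^^^^^^^^^
  File "m.py", line 16, in measure
    r=cv2.minAreaRect((Y[:,:2]*1000).astype(np.float32)); ev=np.linalg.svd(Y[:,:2]-Y[:,:2].mean(0),full_matrices=False)[2][0]
                                                             ~~~~~~~~~~~~~^^^^^^^^^^^^^^^^^^^^^^^^^^^^^^^^^^^^^^^^^^^^^
numpy.linalg.LinAlgError: SVD did not converge
```

```bash
sed -i 's/Y=X\[q\]$/Y=X[q]; Y=Y[np.isfinite(Y[:,0])]/' m.py; python3 m.py d
```

```text
red 466 mean [0.5712 0.2209 0.0484] rect [571.7 217.1] [17.5 29.6] 70.6 pca -11.0
blk 1008 mean [0.4338 0.1924 0.0643] rect [433. 191.] [12.6 46.2] 62.8 pca -26.1
top 2609 mean [0.5171 0.1804 0.0705] rect [516.1 174.8] [149.1  10.1] 79.2 pca 79.3
stop 1683 mean [0.6025 0.2152 0.0575] rect [603.2 214.1] [34.4 28.2] 79.5 pca 80.6
board 29306 mean [0.5098 0.1881 0.0156] rect [481.7 182.2] [189.  259.4] 78.9 pca -20.1
```

Request:
apply_moves(
  rows=[
    {"slide": [-1,2.4,0],"turn": -2.1,"claw": 100},
    {"slide": [-1,2.4,4],"turn": -2.1,"claw": 100},
    {"slide": [-1,2.4,8],"turn": -2.1,"claw": 100},
    {"slide": [-1,2.4,11],"turn": -2.1,"claw": 100},
    {"slide": [-1,2.4,11],"turn": -2.1,"claw": 100},
  ],
  force=20,
)

```text
clock: 1.28
eef_pos: [0.5136, 0.1729, 0.1164]
ee_rot: [-2.421, -1.996, 0.011]
force: [-0.7, -0.5, 0.2]
grip_width: 0.0518
finger_force: 0.0
```

Request:
apply_moves(
  rows=[
    {"slide": [0,0,0],"turn": 0,"claw": 100},
    {"slide": [0,0,0],"turn": 0,"claw": 100},
  ],
)

```text
clock: 1.45
eef_pos: [0.5172, 0.1744, 0.1231]
ee_rot: [2.423, 1.999, 0.003]
force: [-0.1, 0.4, 0.3]
grip_width: 0.0523
finger_force: 0.0
```

```bash
cat > w.py <<'E'
from h import *
import sys
from scipy.spatial.transform import Rotation as Ro
o=get_obs(); R=Ro.from_rotvec(o['ee_rot']).as_matrix(); y=np.radians(-10.8); bx=np.array([np.cos(y),np.sin(y),0]); by=np.array([-bx[1],bx[0],0])
O=np.array([.5063,.1775,0]); P=np.array(o['eef_pos']); F=np.array(o['force'])
print('t',o['clock'],'pos',P.round(4),'board xy mm',((P-O)@bx*1e3).round(1),((P-O)@by*1e3).round(1),'Fb',(F@bx).round(1),(F@by).round(1),F[2].round(1),'w',o['grip_width'].round(4),'fing',o['finger_force'].round(1),'yaw of x_t',np.degrees(np.arctan2(R[1,0],R[0,0])).round(2),'tau',np.round(o['wrist_torque'],2))
if len(sys.argv)>3:
    T=O+bx*float(sys.argv[1])/1e3+by*float(sys.argv[2])/1e3+[0,0,float(sys.argv[3])/1e3]
    print('slide cm',((T-P)@R*100).round(2))
E
python3 w.py 10.1 -0.8 35
```

```text
Traceback (most recent call last):
  File "w.py", line 6, in <module>
    print('t',o['clock'],'pos',P.round(4),'board xy mm',((P-O)@bx*1e3).round(1),((P-O)@by*1e3).round(1),'Fb',(F@bx).round(1),(F@by).round(1),F[2].round(1),'w',o['grip_width'].round(4),'fing',o['finger_force'].round(1),'yaw of x_t',np.degrees(np.arctan2(R[1,0],R[0,0])).round(2),'tau',np.round(o['wrist_torque'],2))
                                                                                                                                                               ^^^^^^^^^^^^^^^^^^^^^
AttributeError: 'float' object has no attribute 'round'
```

Request:
apply_moves(
  rows=[
    {"slide": [0,0,2],"turn": 0,"claw": 100},
    {"slide": [0,0,4],"turn": 0,"claw": 100},
    {"slide": [0,0,6],"turn": 0,"claw": 100},
    {"slide": [0,0,7.5],"turn": 0,"claw": 100},
    {"slide": [0,0,8.6],"turn": 0,"claw": 100},
  ],
)

```text
clock: 1.87
eef_pos: [0.5174, 0.1748, 0.0363]
ee_rot: [2.422, 1.999, 0.003]
force: [0.3, -0.6, -0.4]
grip_width: 0.0519
finger_force: 0.0
```

Request:
apply_moves(
  rows=[
    {"slide": [0,0,0],"turn": 0,"claw": 100},
    {"slide": [0,0,0],"turn": 0,"claw": 100},
  ],
)

```text
clock: 2.03
eef_pos: [0.5172, 0.1749, 0.0369]
ee_rot: [2.422, 2.0, 0.003]
force: [-0.5, -1.1, 0.7]
grip_width: 0.0518
finger_force: 0.0
```

```bash
sed -i "s/o\['grip_width'\].round(4)/round(float(o['grip_width']),4)/;s/o\['finger_force'\].round(1)/round(float(o['finger_force']),1)/" w.py;python3 w.py 10.1 -0.8 35
```

```text
t 2.0333 pos [0.5172 0.1749 0.0369] board xy mm 11.2 -0.5 Fb -0.2 -1.1 0.7 w 0.0518 fing 0.0 yaw of x_t 79.09 tau [-0.03  0.05 -0.04]
slide cm [-0.03 -0.11  0.19]
```

Good. Pinch gently, correcting the 1 mm.

Request:
apply_moves(
  rows=[
    {"slide": [0,-0.1,0.1],"turn": 0,"claw": 180},
    {"slide": [0,-0.1,0.1],"turn": 0,"claw": 255},
    {"slide": [0,-0.1,0.1],"turn": 0,"claw": 255},
    {"slide": [0,-0.1,0.1],"turn": 0,"claw": 255},
    {"slide": [0,-0.1,0.1],"turn": 0,"claw": 255},
  ],
  force=30,
)

```text
clock: 2.45
eef_pos: [0.5156, 0.1751, 0.0352]
ee_rot: [2.422, 2.0, 0.002]
force: [-1.3, -0.5, 8.1]
grip_width: 0.0095
finger_force: 34.0
```

Request:
apply_moves(
  rows=[
    {"slide": [0,0,0],"turn": 0,"claw": 255},
    {"slide": [0,0,0],"turn": 0,"claw": 255},
  ],
)

```text
clock: 2.62
eef_pos: [0.5155, 0.1752, 0.0351]
ee_rot: [2.422, 2.0, 0.002]
force: [-2.0, -0.2, 8.3]
grip_width: 0.0094
finger_force: 34.0
```

```bash
python3 w.py
```

```text
t 2.6167 pos [0.5155 0.1752 0.0351] board xy mm 9.5 -0.6 Fb -1.9 -0.6 8.3 w 0.0094 fing 34.0 yaw of x_t 79.11 tau [-0.09  0.35  0.11]
```

Request:
apply_moves(
  rows=[
    {"slide": [0,0.3,0],"turn": 0,"claw": 255},
    {"slide": [0,0.7,0],"turn": 0,"claw": 255},
    {"slide": [0,1.1,0],"turn": 0,"claw": 255},
    {"slide": [0,1.5,0],"turn": 0,"claw": 255},
    {"slide": [0,1.8,0],"turn": 0,"claw": 255},
  ],
)

```text
clock: 3.03
eef_pos: [0.5327, 0.1719, 0.0351]
ee_rot: [-2.422, -2.001, -0.001]
force: [-6.3, 0.2, 12.0]
grip_width: 0.0098
finger_force: 34.6
```

```bash
python3 w.py
python3 - <<'E'
from h import *
save('wrist','e'); 
import m; m.measure('e')
E
python3 w.py
```

```text
t 3.0333 pos [0.5327 0.1719 0.0351] board xy mm 27.0 -0.6 Fb -6.3 -1.0 12.0 w 0.0098 fing 34.6 yaw of x_t 79.12 tau [0.28 1.15 0.14]
red 3081 mean [0.572  0.2215 0.0485] rect [573.2 220.1] [15.4 29.2] 77.3 pca -12.0
blk 318 mean [0.5435 0.1829 0.0613] rect [542.6 185.1] [ 5.9 20.5] 15.6 pca -76.1
top 8573 mean [0.5423 0.2186 0.0704] rect [541.8 216. ] [60.8 10.1] 79.2 pca 79.1
stop 1168 mean [0.59   0.2151 0.0557] rect [590.  217.1] [32.9  4.1] 84.1 pca 81.4
board 30395 mean [0.5682 0.2031 0.0157] rect [540.6 203.9] [ 96.9 142.8] 79.1 pca -64.2
t 3.0833 pos [0.5333 0.1718 0.0351] board xy mm 27.6 -0.6 Fb -3.7 0.0 10.7 w 0.0096 fing 34.4 yaw of x_t 79.12 tau [0.15 0.52 0.07]
```

View pics/e.png

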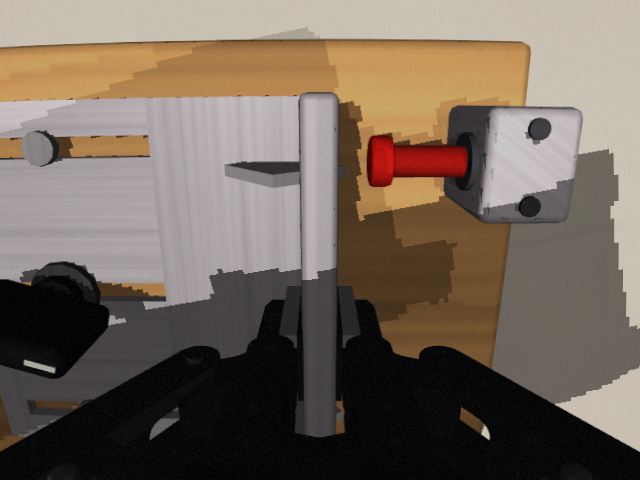

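The wrist view shows the fence pinched at (320,340). Its front face is at u≈338 and the red tip at u≈367, so the gap is about 10 mm.

Request:
apply_moves(
  rows=[
    {"slide": [0,0.2,0],"turn": 0,"claw": 255},
    {"slide": [0,0.4,0],"turn": 0,"claw": 255},
    {"slide": [0,0.6,0],"turn": 0,"claw": 255},
    {"slide": [0,0.7,0],"turn": 0,"claw": 255},
    {"slide": [0,0.8,0],"turn": 0,"claw": 255},
  ],
)

```text
clock: 3.5
eef_pos: [0.5405, 0.1704, 0.0351]
ee_rot: [-2.422, -2.001, -0.001]
force: [-4.8, 1.7, 11.6]
grip_width: 0.0096
finger_force: 34.5
```

Request:
apply_moves(
  rows=[
    {"slide": [0,0.05,0],"turn": 0,"claw": 255},
    {"slide": [0,0.1,0],"turn": 0,"claw": 255},
  ],
)

```text
clock: 3.67
eef_pos: [0.5414, 0.1702, 0.0351]
ee_rot: [-2.422, -2.001, -0.001]
force: [-5.2, 1.6, 11.1]
grip_width: 0.0096
finger_force: 34.5
```

```bash
python3 w.py
```

```text
t 3.6667 pos [0.5414 0.1702 0.0351] board xy mm 35.9 -0.6 Fb -5.4 0.6 11.1 w 0.0096 fing 34.5 yaw of x_t 79.12 tau [0.24 1.   0.12]
```

Request:
apply_moves(
  rows=[
    {"slide": [0,0.03,0],"turn": 0,"claw": 255},
    {"slide": [0,0.06,0],"turn": 0,"claw": 255},
  ],
)

```text
clock: 3.83
eef_pos: [0.542, 0.1701, 0.0351]
ee_rot: [-2.422, -2.001, -0.001]
force: [-6.7, 1.8, 11.5]
grip_width: 0.0095
finger_force: 34.5
```

Request:
apply_moves(
  rows=[
    {"slide": [0,0.03,0],"turn": 0,"claw": 255},
    {"slide": [0,0.06,0],"turn": 0,"claw": 255},
  ],
)

```text
clock: 4.0
eef_pos: [0.5425, 0.17, 0.0351]
ee_rot: [-2.422, -2.001, -0.001]
force: [-6.1, 1.0, 10.8]
grip_width: 0.0097
finger_force: 34.5
```

Request:
apply_moves(
  rows=[
    {"slide": [0,0.03,0],"turn": 0,"claw": 255},
    {"slide": [0,0.06,0],"turn": 0,"claw": 255},
  ],
)

```text
clock: 4.17
eef_pos: [0.5431, 0.1699, 0.0351]
ee_rot: [-2.422, -2.001, -0.001]
force: [-5.6, 2.5, 10.7]
grip_width: 0.0095
finger_force: 34.5
```

Request:
apply_moves(
  rows=[
    {"slide": [0,0.03,0],"turn": 0,"claw": 255},
    {"slide": [0,0.05,0],"turn": 0,"claw": 255},
  ],
)

```text
clock: 4.33
eef_pos: [0.5434, 0.1699, 0.0351]
ee_rot: [-2.421, -2.001, -0.0]
force: [-6.6, 2.1, 12.1]
grip_width: 0.0098
finger_force: 34.7
```

Request:
apply_moves(
  rows=[
    {"slide": [0,0.03,0],"turn": 0,"claw": 255},
    {"slide": [0,0.05,0],"turn": 0,"claw": 255},
  ],
)

```text
clock: 4.5
eef_pos: [0.5437, 0.1698, 0.0351]
ee_rot: [-2.421, -2.0, 0.0]
force: [-8.5, 2.0, 14.0]
grip_width: 0.0096
finger_force: 34.8
```

Request:
apply_moves(
  rows=[
    {"slide": [0,0.03,0],"turn": 0,"claw": 255},
    {"slide": [0,0.05,0],"turn": 0,"claw": 255},
  ],
)

```text
clock: 4.67
eef_pos: [0.5439, 0.1697, 0.0351]
ee_rot: [-2.421, -2.0, 0.0]
force: [-10.1, 1.9, 14.8]
grip_width: 0.0097
finger_force: 35.0
```

Request:
apply_moves(
  rows=[
    {"slide": [0,0.03,0],"turn": 0,"claw": 255},
    {"slide": [0,0.04,0],"turn": 0,"claw": 255},
  ],
)

```text
clock: 4.83
eef_pos: [0.5442, 0.1697, 0.0351]
ee_rot: [-2.42, -2.0, 0.001]
force: [-11.5, 3.0, 15.1]
grip_width: 0.0099
finger_force: 35.1
```

```bash
python3 w.py; python3 w.py
```

```text
t 4.8333 pos [0.5442 0.1697 0.0351] board xy mm 38.7 -0.6 Fb -11.8 0.8 15.1 w 0.0099 fing 35.1 yaw of x_t 79.14 tau [0.47 1.86 0.09]
t 4.8333 pos [0.5442 0.1697 0.0351] board xy mm 38.7 -0.6 Fb -11.8 0.8 15.1 w 0.0099 fing 35.1 yaw of x_t 79.14 tau [0.47 1.86 0.09]
```

Request:
apply_moves(
  rows=[
    {"slide": [0,0.03,0],"turn": 0,"claw": 255},
    {"slide": [0,0.04,0],"turn": 0,"claw": 255},
    {"slide": [0,0.04,0],"turn": 0,"claw": 255},
  ],
)

```text
clock: 5.08
eef_pos: [0.5443, 0.1697, 0.0351]
ee_rot: [-2.42, -2.0, 0.001]
force: [-11.4, 2.8, 15.5]
grip_width: 0.0096
finger_force: 35.1
```

Request:
apply_moves(
  rows=[
    {"slide": [0,0,0],"turn": 0,"claw": 220},
    {"slide": [0,0,0],"turn": 0,"claw": 190},
    {"slide": [0,0,0],"turn": 0,"claw": 150},
    {"slide": [0,0,0],"turn": 0,"claw": 120},
    {"slide": [0,0,0],"turn": 0,"claw": 120},
  ],
)

```text
clock: 5.5
eef_pos: [0.5459, 0.1691, 0.0343]
ee_rot: [2.422, 2.0, 0.0]
force: [-0.5, -0.1, -1.2]
grip_width: 0.0452
finger_force: 0.0
```

```bash
python3 w.py
python3 - <<'E'
from h import *
save('wrist','f'); 
import m; m.measure('f')
E
python3 w.py
```

```text
t 5.5 pos [0.5459 0.1691 0.0343] board xy mm 40.5 -0.8 Fb -0.5 -0.2 -1.2 w 0.0452 fing 0.0 yaw of x_t 79.09 tau [-0.01  0.03 -0.04]
red 1841 mean [0.5772 0.2205 0.0478] rect [577.  220.1] [ 8.7 20.9] 78.3 pca -12.2
blk 270 mean [0.5229 0.1846 0.0586] rect [523.3 184.6] [3.6 7.5] 55.9 pca -15.8
top 8671 mean [0.5532 0.2166 0.0704] rect [552.7 213.9] [60.7 10. ] 79.3 pca 79.2
stop 6299 mean [0.5958 0.2167 0.0573] rect [597. 216.] [33.6 17.1] 79.8 pca 82.2
board 24654 mean [0.576  0.2026 0.0156] rect [549.5 203. ] [ 96.5 134.1] 78.4 pca -66.6
t 5.55 pos [0.5459 0.1691 0.0343] board xy mm 40.4 -0.8 Fb 0.1 0.2 -0.6 w 0.0452 fing 0.0 yaw of x_t 79.1 tau [ 0.02 -0.01 -0.02]
```

Request:
apply_moves(
  rows=[
    {"slide": [0,0,-3],"turn": 0,"claw": 100},
    {"slide": [0,0,-7],"turn": 0,"claw": 50},
    {"slide": [0,0,-11],"turn": 0,"claw": 0},
    {"slide": [0,-4,-11],"turn": -7,"claw": 0},
    {"slide": [0,-8,-11],"turn": -14,"claw": 0},
  ],
)

```text
clock: 5.97
eef_pos: [0.4698, 0.1846, 0.1467]
ee_rot: [2.154, 2.282, 0.008]
force: [-0.8, 0.6, -1.1]
grip_width: 0.0856
finger_force: 0.0
```

Request:
apply_moves(
  rows=[
    {"slide": [0,0,0],"turn": -7,"claw": 0},
    {"slide": [0,0,0],"turn": -14,"claw": 0},
    {"slide": [0,0,0],"turn": -21,"claw": 0},
    {"slide": [0,0,0],"turn": -28,"claw": 0},
    {"slide": [0,0,0],"turn": -35,"claw": 0},
  ],
)

```text
clock: 6.38
eef_pos: [0.4671, 0.1843, 0.1444]
ee_rot: [1.366, 2.829, 0.0]
force: [-0.7, 0.4, 0.7]
grip_width: 0.0853
finger_force: 0.0
```

Request:
apply_moves(
  rows=[
    {"slide": [0,0,0],"turn": -7,"claw": 0},
    {"slide": [0,0,0],"turn": -14,"claw": 0},
    {"slide": [0,0,0],"turn": -21,"claw": 0},
    {"slide": [0,0,0],"turn": -25,"claw": 0},
    {"slide": [0,0,0],"turn": -25,"claw": 0},
  ],
)

```text
clock: 6.8
eef_pos: [0.4672, 0.1843, 0.1443]
ee_rot: [0.726, 3.057, -0.0]
force: [0.4, -0.3, 0.6]
grip_width: 0.0856
finger_force: 0.0
```

Request:
apply_moves(
  rows=[
    {"slide": [0,0,0],"turn": 0,"claw": 0},
    {"slide": [0,0,0],"turn": 0,"claw": 0},
  ],
)

```text
clock: 6.97
eef_pos: [0.4672, 0.1843, 0.1443]
ee_rot: [0.735, 3.054, 0.0]
force: [0.2, 0.5, -1.0]
grip_width: 0.0853
finger_force: 0.0
```

```bash
python3 w.py -74.6 -0.1 36
python3 - <<'E'
from h import *
print(np.round(get_obs()['joint_positions'],2))
save('wrist','g'); 
import m; m.measure('g',(0,640,0,480))
E
```

```text
t 6.9667 pos [0.4672 0.1843 0.1443] board xy mm -39.7 -0.7 Fb 0.1 0.5 -1.0 w 0.0853 fing 0.0 yaw of x_t 152.95 tau [-0.03 -0.   -0.  ]
slide cm [ 3.37 -0.92 10.83]
[ 0.21  0.27 -0.28  1.02  0.    0.69]
red 56 mean [0.579  0.2166 0.0498] rect [541.2 217.9] [ 2.8 91.8] 88.2 pca -1.5
blk 2584 mean [0.5368 0.1575 0.0625] rect [536.8 157.3] [120.3   2.7] 79.4 pca 79.5
top 3049 mean [0.5419 0.1614 0.0705] rect [542.1 159.4] [127.  11.] 79.6 pca 79.5
stop 979 mean [0.6004 0.2085 0.0575] rect [600.7 208.8] [20.6 29.1] 78.6 pca -4.2
board 42283 mean [0.4282 0.1922 0.0156] rect [470.5 123.5] [308.4 259.2] 79.3 pca -35.8
```

View pics/g.png

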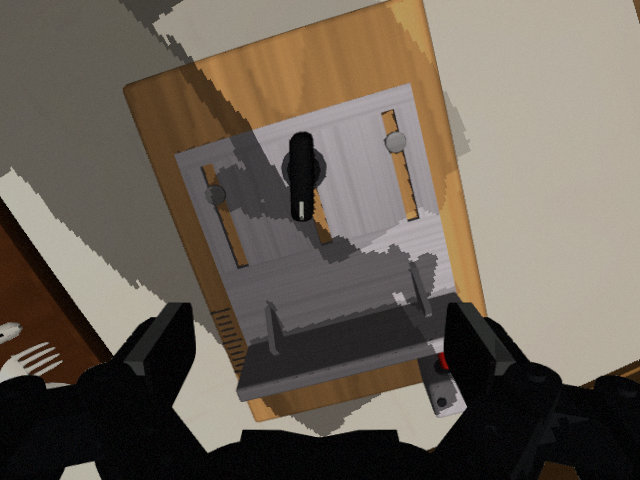

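The knob bar is upright in the image at u≈302, v 132–220, so it is lined up with the tool's x. I'll check its centre in this view.

```bash
python3 -c "
import m; m.measure('g',(270,335,120,225))"
```

```text
red none
blk 1828 mean [0.4307 0.1925 0.0651] rect [432.5 191.4] [12.  46.3] 63.5 pca -26.8
top 64 mean [0.4468 0.1842 0.0668] rect [446.7 184.1] [2.2 9.8] 62.6 pca -26.5
stop none
board 318 mean [0.4559 0.1865 0.0156] rect [435.3 187.4] [ 9.3 75. ] 86.5 pca -2.8
```

Request:
apply_moves(
  rows=[
    {"slide": [3.4,-0.9,0],"turn": 0,"claw": 60},
    {"slide": [3.4,-0.9,2],"turn": 0,"claw": 60},
    {"slide": [3.4,-0.9,4],"turn": 0,"claw": 60},
    {"slide": [3.4,-0.9,4],"turn": 0,"claw": 60},
    {"slide": [3.4,-0.9,4],"turn": 0,"claw": 60},
  ],
  force=60,
)

```text
clock: 7.43
eef_pos: [0.4323, 0.1915, 0.1042]
ee_rot: [-0.732, -3.054, 0.001]
force: [0.3, -0.3, -0.2]
grip_width: 0.0653
finger_force: 0.0
```

```bash
python3 w.py -74.6 -0.1 36
```

```text
t 7.4333 pos [0.4323 0.1915 0.1042] board xy mm -75.3 -0.1 Fb 0.4 -0.2 -0.2 w 0.0653 fing 0.0 yaw of x_t 153.04 tau [-0.01 -0.03 -0.  ]
slide cm [-0.08  0.02  6.82]
```

Well centred; descend and grip.

Request:
apply_moves(
  rows=[
    {"slide": [0,0,2],"turn": 0,"claw": 60},
    {"slide": [0,0,4],"turn": 0,"claw": 60},
    {"slide": [0,0,5.5],"turn": 0,"claw": 60},
    {"slide": [0,0,6.7],"turn": 0,"claw": 60},
    {"slide": [0,0,6.7],"turn": 0,"claw": 60},
  ],
)

```text
clock: 7.85
eef_pos: [0.4326, 0.1915, 0.0365]
ee_rot: [-0.732, -3.054, 0.001]
force: [-0.2, -0.7, -0.1]
grip_width: 0.0649
finger_force: 0.0
```

Request:
apply_moves(
  rows=[
    {"slide": [0,0,0],"turn": 0,"claw": 200},
    {"slide": [0,0,0],"turn": 0,"claw": 255},
    {"slide": [0,0,0],"turn": 0,"claw": 255},
    {"slide": [0,0,0],"turn": 0,"claw": 255},
    {"slide": [0,0,0],"turn": 0,"claw": 255},
  ],
)

```text
clock: 8.27
eef_pos: [0.433, 0.1911, 0.0382]
ee_rot: [0.731, 3.054, -0.002]
force: [-3.7, -3.1, 12.7]
grip_width: 0.0114
finger_force: 58.4
```

```bash
python3 w.py
```

```text
t 8.2667 pos [0.433  0.1911 0.0382] board xy mm -74.6 -0.4 Fb -3.1 -3.7 12.7 w 0.0114 fing 58.4 yaw of x_t 153.09 tau [-0.65  1.01  0.07]
```

Request:
apply_moves(
  rows=[
    {"slide": [0,0,0],"turn": 5,"claw": 255},
    {"slide": [0,0,0],"turn": 10,"claw": 255},
    {"slide": [0,0,0],"turn": 15,"claw": 255},
    {"slide": [0,0,0],"turn": 20,"claw": 255},
    {"slide": [0,0,0],"turn": 25,"claw": 255},
  ],
)

```text
clock: 8.68
eef_pos: [0.4328, 0.191, 0.0382]
ee_rot: [1.381, 2.82, -0.002]
force: [-4.5, -7.9, 14.5]
grip_width: 0.0111
finger_force: 59.0
```

Request:
apply_moves(
  rows=[
    {"slide": [0,0,0],"turn": 5,"claw": 255},
    {"slide": [0,0,0],"turn": 10,"claw": 255},
    {"slide": [0,0,0],"turn": 15,"claw": 255},
    {"slide": [0,0,0],"turn": 20,"claw": 255},
    {"slide": [0,0,0],"turn": 25,"claw": 255},
  ],
)

```text
clock: 9.1
eef_pos: [0.4327, 0.1908, 0.0382]
ee_rot: [1.958, 2.454, -0.002]
force: [-5.3, -7.9, 16.0]
grip_width: 0.0115
finger_force: 59.2
```

```bash
python3 w.py
```

```text
t 9.1 pos [0.4327 0.1908 0.0382] board xy mm -74.8 -0.7 Fb -3.7 -8.8 16.0 w 0.0115 fing 59.2 yaw of x_t 102.83 tau [-1.65  1.01  0.07]
```

Request:
apply_moves(
  rows=[
    {"slide": [0,0,0],"turn": 3,"claw": 255},
    {"slide": [0,0,0],"turn": 6,"claw": 255},
    {"slide": [0,0,0],"turn": 8,"claw": 255},
    {"slide": [0,0,0],"turn": 8,"claw": 255},
  ],
)

```text
clock: 9.43
eef_pos: [0.4326, 0.1908, 0.0382]
ee_rot: [2.123, 2.314, -0.002]
force: [-4.7, -8.5, 15.2]
grip_width: 0.0109
finger_force: 59.2
```

```bash
python3 w.py
```

```text
t 9.4333 pos [0.4326 0.1908 0.0382] board xy mm -74.9 -0.7 Fb -3.0 -9.3 15.2 w 0.0109 fing 59.2 yaw of x_t 94.94 tau [-1.7   1.06 -0.07]
```

Request:
apply_moves(
  rows=[
    {"slide": [0,0,0],"turn": 1.5,"claw": 255},
    {"slide": [0,0,0],"turn": 3,"claw": 255},
    {"slide": [0,0,0],"turn": 3,"claw": 255},
  ],
)

```text
clock: 9.68
eef_pos: [0.4326, 0.1908, 0.0382]
ee_rot: [2.18, 2.26, -0.002]
force: [-5.4, -10.2, 17.0]
grip_width: 0.0112
finger_force: 73.3
```

```bash
python3 w.py
```

```text
t 9.6833 pos [0.4326 0.1908 0.0382] board xy mm -74.9 -0.7 Fb -3.4 -11.1 17.0 w 0.0112 fing 73.3 yaw of x_t 92.07 tau [-1.91  0.98  1.49]
```

Request:
apply_moves(
  rows=[
    {"slide": [0,0,0],"turn": 1.5,"claw": 255},
    {"slide": [0,0,0],"turn": 2,"claw": 255},
    {"slide": [0,0,0],"turn": 2,"claw": 255},
  ],
)

```text
clock: 9.93
eef_pos: [0.4326, 0.1908, 0.0382]
ee_rot: [2.216, 2.223, -0.002]
force: [-5.5, -9.3, 17.4]
grip_width: 0.011
finger_force: 93.3
```

```bash
python3 w.py
```

```text
t 9.9333 pos [0.4326 0.1908 0.0382] board xy mm -74.9 -0.8 Fb -3.6 -10.1 17.4 w 0.011 fing 93.3 yaw of x_t 90.18 tau [-2.03  1.05  2.23]
```

Torque is rising against the hard stop. Release and go up; first turn back the windup so the pads open square.

Request:
apply_moves(
  rows=[
    {"slide": [0,0,0],"turn": 0,"claw": 225},
    {"slide": [0,0,0],"turn": 0,"claw": 180},
    {"slide": [0,0,0],"turn": 0,"claw": 110},
    {"slide": [0,0,0],"turn": 0,"claw": 60},
    {"slide": [0,0,0],"turn": 0,"claw": 60},
  ],
)

```text
clock: 10.35
eef_pos: [0.4329, 0.1917, 0.0374]
ee_rot: [2.22, 2.223, 0.0]
force: [-0.8, -0.5, 0.2]
grip_width: 0.0591
finger_force: 0.0
```

Request:
apply_moves(
  rows=[
    {"slide": [0,0,-3],"turn": 0,"claw": 60},
    {"slide": [0,0,-7],"turn": 0,"claw": 60},
    {"slide": [0,0,-11],"turn": 0,"claw": 60},
    {"slide": [0,2,-15],"turn": 0,"claw": 60},
    {"slide": [0,5,-19],"turn": 0,"claw": 60},
  ],
)

```text
clock: 10.77
eef_pos: [0.4752, 0.1918, 0.2212]
ee_rot: [2.218, 2.224, 0.002]
force: [1.8, 0.9, -0.2]
grip_width: 0.0654
finger_force: 0.0
```

Request:
apply_moves(
  rows=[
    {"slide": [0,0,0],"turn": 0,"claw": 0},
    {"slide": [0,0,0],"turn": 0,"claw": 0},
    {"slide": [0,0,0],"turn": 0,"claw": 0},
  ],
)

```text
clock: 11.02
eef_pos: [0.4755, 0.1916, 0.2174]
ee_rot: [-2.219, -2.223, 0.002]
force: [0.2, -0.7, -1.2]
grip_width: 0.0856
finger_force: 0.0
```

```bash
python3 w.py
python3 - <<'E'
from h import *
save('wrist','i')
import m; m.measure('i')
E
```

```text
t 11.0167 pos [0.4755 0.1916 0.2174] board xy mm -32.9 8.1 Fb 0.3 -0.6 -1.2 w 0.0856 fing 0.0 yaw of x_t 90.09 tau [0.03 0.02 0.  ]
red 281 mean [0.575  0.2206 0.0475] rect [573.6 219.9] [10.2 31.3] 74.3 pca -8.5
blk 1079 mean [0.4328 0.1933 0.0643] rect [432.1 191.2] [12.4 46.5] 4.7 pca -85.0
top 2451 mean [0.5455 0.1813 0.07  ] rect [544.7 175.7] [138.2  10.4] 79.0 pca 79.3
stop 526 mean [0.5924 0.2141 0.0567] rect [591.  215.3] [11.7 35.5] 7.7 pca 89.4
board 28132 mean [0.4666 0.1953 0.0152] rect [480.8 182.6] [187.7 258.5] 79.3 pca -7.8
```

View pics/i.png

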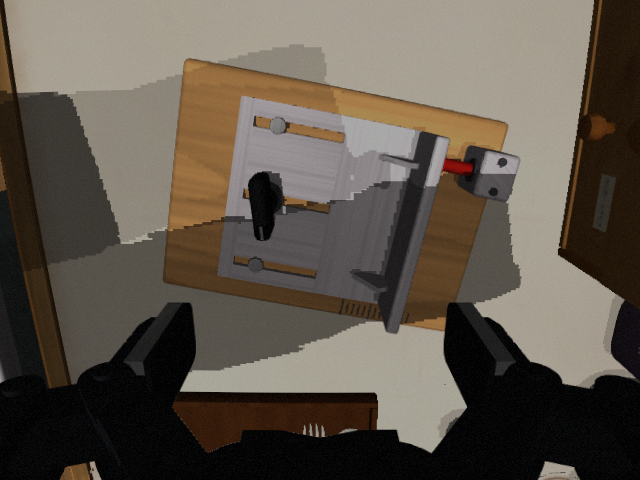

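The knob bar now sits at -85.2°, which is 1.30 rad and fully tight. The fence front at (440,165) touches the red tip. I'll compare the fence's x with the picture taken before tightening.

Run:
```python
from h import *
y=np.radians(-10.8); bx=np.array([np.cos(y),np.sin(y)]); by=np.array([-bx[1],bx[0]]); O=np.array([.5063,.1775])
for f in 'dfgi':
    p,X=cloud(f); x=(X[...,:2]-O)@bx*1e3; yy=(X[...,:2]-O)@by*1e3; Z=X[...,2]*1e3
    for lo,hi in((-60,-20),(20,70)):
        q=(abs(Z-70.5)<3)&(yy>lo)&(yy<hi)&(x>0)&(x<60)
        print(f,lo,q.sum(),np.percentile(x[q],[2,50,98]).round(1) if q.sum()>20 else '')
    R,G,B=[p[...,i].astype(int) for i in range(3)]
    q=(abs(Z-58)<2)&(abs(yy-55)<14)&(x>60)&(x<115)&(R-B<40); print(' stop',q.sum(),np.percentile(x[q],[2,98]).round(1) if q.sum()>20 else '')
    q=(R>70)&(G<50)&(B<50)&(abs(yy-55)<15)&(x>20)&(x<80); print(' red min',q.sum(),np.percentile(x[q],[1,5]).round(1) if q.sum()>20 else '')
```

```text
d -60 643 [ 5.3 10.  14.8]
d 20 1009 [ 5.3 10.  15. ]
 stop 1384 [ 75.1 100.7]
 red min 548 [42.8 43.6]
f -60 433 [34.  39.2 43.8]
f 20 7334 [34.  38.8 43.5]
 stop 9100 [ 74.7 100.1]
 red min 2905 [44.7 45.8]
g -60 1064 [33.4 37.3 43.1]
g 20 911 [33.2 37.  43. ]
 stop 866 [ 74.5 100.3]
 red min 71 [54.  59.8]
i -60 676 [32.9 37.3 42.3]
i 20 1067 [33.  37.5 42.6]
 stop 1315 [74.3 99.5]
 red min 323 [48.8 49.9]
```

```bash
python3 w.py 40.4 -0.8 100
```

```text
t 11.0667 pos [0.475  0.1916 0.2169] board xy mm -33.4 7.9 Fb 0.0 -0.3 0.1 w 0.0855 fing 0.0 yaw of x_t 90.1 tau [-0.03  0.01 -0.  ]
slide cm [-2.25  7.11 11.68]
```

Request:
apply_moves(
  rows=[
    {"slide": [-1.1,3.5,2],"turn": 6,"claw": 100},
    {"slide": [-2.2,7.1,4],"turn": 11,"claw": 100},
    {"slide": [-2.2,7.1,8],"turn": 11,"claw": 100},
    {"slide": [-2.2,7.1,11],"turn": 11,"claw": 100},
    {"slide": [-2.2,7.1,11],"turn": 11,"claw": 100},
  ],
)

```text
clock: 11.48
eef_pos: [0.543, 0.169, 0.1018]
ee_rot: [-2.419, -1.996, 0.014]
force: [0.5, 0.2, -0.9]
grip_width: 0.052
finger_force: 0.0
```

Request:
apply_moves(
  rows=[
    {"slide": [0,0,0],"turn": 0,"claw": 100},
    {"slide": [0,0,0],"turn": 0,"claw": 100},
    {"slide": [0,0,0],"turn": 0,"claw": 100},
  ],
)

```text
clock: 11.73
eef_pos: [0.5476, 0.1702, 0.1101]
ee_rot: [2.421, 2.0, 0.003]
force: [0.2, -0.3, 0.7]
grip_width: 0.0521
finger_force: 0.0
```

```bash
python3 w.py
python3 - <<'E'
from h import *
save('wrist','j')
y=np.radians(-10.8); bx=np.array([np.cos(y),np.sin(y)]); by=np.array([-bx[1],bx[0]]); O=np.array([.5063,.1775])
for f in 'fj':
    p,X=cloud(f); x=(X[...,:2]-O)@bx*1e3; yy=(X[...,:2]-O)@by*1e3; Z=X[...,2]*1e3
    q=(abs(Z-70.5)<3)&(yy>20)&(yy<70)&(x>0)&(x<60); a=np.percentile(x[q],[2,50,98])
    R,G,B=[p[...,i].astype(int) for i in range(3)]
    q=(abs(Z-58)<2)&(abs(yy-55)<14)&(x>60)&(x<115)&(R-B<40); b=np.percentile(x[q],[2,98])
    print(f,a.round(2),b.round(2),'gap',(b.mean()-(a[0]+a[2])/2).round(2))
E
```

```text
t 11.7333 pos [0.5476 0.1702 0.1101] board xy mm 42.0 0.6 Fb 0.2 -0.3 0.7 w 0.0521 fing 0.0 yaw of x_t 79.13 tau [-0.05 -0.05 -0.01]
f [34.   38.8  43.54] [ 74.72 100.15] gap 48.67
j [34.23 38.91 43.58] [ 74.83 100.58] gap 48.8
```

View pics/j.png

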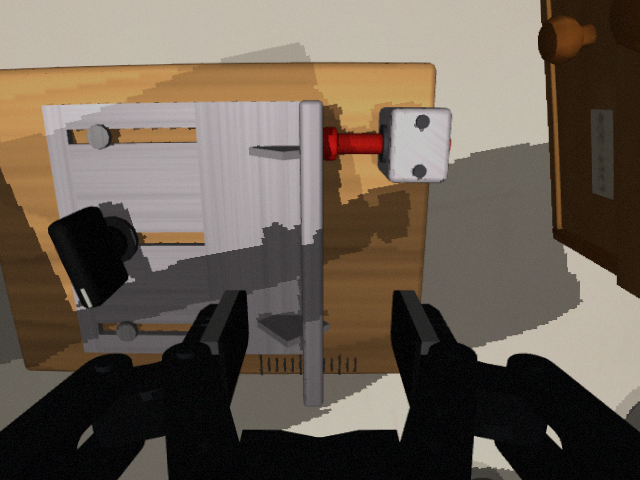

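The fence hasn't moved (34.2–43.6 mm, against 34.0–43.5 before tightening). Its front face at u≈323 touches the red tip at (330,143), and the knob is tight. The gripper is clear of everything.

```bash
python3 -c "
from station import close_job; print(close_job())"
```

```text
the job is handed in; nothing more can be done
None
```

The job is handed in: the fence rests against the red tip at an estimated 5–6 N, the clamp knob is turned to its dead stop (about 1.30 rad), and the fence did not move measurably when I tightened it.

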